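# Load the castings into their nests

### The job

Four yellow valve castings with different feet (a large round one, a small round one, a square one and an oblong one) stand about the assembly bench among four aluminium nests. Put every casting into the nest whose recess matches the shape and size of its foot, upright, with its foot fully down on the recess floor. Set each one down gently; do not drop it in.

Things in the scene. Friction and masses are not known exactly. Their poses are not given: they have to be found in the camera images.
- large_round_mid (a point): The large round casting, loose, upright, 60 mm tall, 0.1 to 0.45 kg. Yellow-painted foot: a round disc 66 mm in diameter; 8 mm thick. On its centre an upright round hub 44 mm in diameter, from 8 to 60 mm above the underside: yellow, its top 8 mm a steel collar with a dark bore. Grip it by the hub. This point is on the hub's axis, half-way up (30 mm above the underside); z up, turning it makes no difference.
- small_round_mid (a point): The small round casting, loose, upright, 60 mm tall, 0.1 to 0.45 kg. Yellow-painted foot: a round disc 40 mm in diameter; 8 mm thick. On its centre an upright round hub 28 mm in diameter, from 8 to 60 mm above the underside: yellow, its top 8 mm a steel collar with a dark bore. Grip it by the hub. This point is on the hub's axis, half-way up (30 mm above the underside); z up, turning it makes no difference.
- square_mid (a point): The square casting, loose, upright, 60 mm tall, 0.1 to 0.45 kg. Yellow-painted foot: a square plate 56 x 56 mm with a small bolt head in each corner; 8 mm thick. On its centre an upright round hub 40 mm in diameter, from 8 to 60 mm above the underside: yellow, its top 8 mm a steel collar with a dark bore. Grip it by the hub. This point is on the hub's axis, half-way up (30 mm above the underside); z up, x and y run along the sides of the square.
- oblong_mid (a point): The oblong casting, loose, upright, 60 mm tall, 0.1 to 0.45 kg. Yellow-painted foot: an oblong plate 92 (x) x 42 (y) mm with a bolt head at each end; 8 mm thick. On its centre an upright round hub 36 mm in diameter, from 8 to 60 mm above the underside: yellow, its top 8 mm a steel collar with a dark bore. Grip it by the hub. This point is on the hub's axis, half-way up (30 mm above the underside); z up, x runs along the long side.
- large_round_floor (a point): Nest for the large round casting: a bright aluminium plate 106 x 106 mm, 14 mm high, fixed to the bench, with a recess in its middle, round, 82 mm in diameter, 8 mm deep, its floor lined in black and 6 mm above the bench. The recess has the outline of the casting's foot, 8 mm wider on every side. Nothing near is over 65 mm tall. This point is the centre of the recess floor; z up.
- small_round_floor (a point): Nest for the small round casting: a bright aluminium plate 80 x 80 mm, 14 mm high, fixed to the bench, with a recess in its middle, round, 56 mm in diameter, 8 mm deep, its floor lined in black and 6 mm above the bench. The recess has the outline of the casting's foot, 8 mm wider on every side. Nothing near is over 65 mm tall. This point is the centre of the recess floor; z up.
- square_floor (a point): Nest for the square casting: a bright aluminium plate 96 x 96 mm, 14 mm high, fixed to the bench, with a recess in its middle, square, 72 x 72 mm, 8 mm deep, its floor lined in black and 6 mm above the bench. The recess has the outline of the casting's foot, 8 mm wider on every side. Nothing near is over 65 mm tall. This point is the centre of the recess floor; z up; x and y run along its sides.
- oblong_floor (a point): Nest for the oblong casting: a bright aluminium plate 132 (x) x 82 (y) mm, 14 mm high, fixed to the bench, with a recess in its middle, oblong, 108 (x) x 58 (y) mm, 8 mm deep, its floor lined in black and 6 mm above the bench. The recess has the outline of the casting's foot, 8 mm wider on every side. Nothing near is over 65 mm tall. This point is the centre of the recess floor; z up; x runs along its long side.
There are look-alikes about, which are no part of the job. Leave any turquoise look-alike of the part that bears large_round_mid alone. What is shaped like the part that bears oblong_mid but turquoise is not meant.

How it is judged:
At the end, for the whole second after the job is handed in: Each of the four castings stands upright (within 0.1 rad) and at rest in its own nest: its axis within 14 mm of the recess centre and its foot flat on the recess floor (height within 4 mm) (horizontal distance between large_round_mid and large_round_floor below 0.014 m and z of large_round_mid in the frame of large_round_floor between 0.026 and 0.034 m and angle between each of large_round_mid, small_round_mid, square_mid, oblong_mid's own z axis and vertical below 0.1 rad and linear speed of each of large_round, small_round, square, oblong below 0.02 m/s and horizontal distance between small_round_mid and small_round_floor below 0.014 m and z of small_round_mid in the frame of small_round_floor between 0.026 and 0.034 m and horizontal distance between square_mid and square_floor below 0.014 m and z of square_mid in the frame of square_floor between 0.026 and 0.034 m and horizontal distance between oblong_mid and oblong_floor below 0.014 m and z of oblong_mid in the frame of oblong_floor between 0.026 and 0.034 m); the robot touches nothing.
It fails at once if the large round casting is dropped or thrown into its nest (horizontal distance between large_round_mid and large_round_floor below 0.03 m and z of large_round_mid in the frame of large_round_floor below 0.08 m and linear speed of large_round above 0.7 m/s).
It fails at once if the small round casting is dropped or thrown into its nest (horizontal distance between small_round_mid and small_round_floor below 0.03 m and z of small_round_mid in the frame of small_round_floor below 0.08 m and linear speed of small_round above 0.7 m/s).
It fails at once if the square casting is dropped or thrown into its nest (horizontal distance between square_mid and square_floor below 0.03 m and z of square_mid in the frame of square_floor below 0.08 m and linear speed of square above 0.7 m/s).
It fails at once if the oblong casting is dropped or thrown into its nest (horizontal distance between oblong_mid and oblong_floor below 0.03 m and z of oblong_mid in the frame of oblong_floor below 0.08 m and linear speed of oblong above 0.7 m/s).
It also fails if it takes over 120 s, if anything falls off the work surface, if the arm or the gripper's body presses on something with over 40 N, if the wrist force passes 120 N, or if a joint passes its speed limit or range.

### The arm

A 7-joint arm with a two-finger parallel gripper is mounted at the origin on the work surface. World frame = base frame: x ahead of the robot, y to its left, z up, the work surface at z = 0. Lengths are in m, angles in rad, forces in N, time in s.
With the tool pointing down it reaches from about 0.425 to 0.825 m from the base axis. Payload 3.6 kg.
Tool frame: the origin (TCP) lies on the centre line of the jaws, within the pads' length; the fingertips stand 22 mm ahead of it and the grasp point (between the pads) lies 3 mm ahead of it; z points along the fingers, y is the direction in which the jaws open and shut (so a half turn about z gives the same grasp; the last joint's range is limited). The gripper opens to 93 mm and grips with 3 to 60 N. Pads are 15 mm wide; open, the fingers measure 128 mm over their backs; the gripper's body (75 mm by 188 mm) begins 65 mm behind the grasp point.
Start: joints at [-1.31, 0.615, -0.013, 1.423, 0.008, 1.103, -0.04], TCP at [0.184, 0.623, 0.241] pointing down, gripper open.
Joint ranges: [-3.12, 3.12], [-0.3, 2.06], [-1.34, 1.32], [0.26, 2.42], [-1.36, 4.5], [0.01, 1.98], [-2.84, 2.84]. Speed limits (rad/s): [2.79, 2.79, 3.14, 3.14, 3.14, 3.14, 3.14].

### API

Orientations are given as a unit quaternion [x, y, z, w].
In Python, from workcell import telemetry, vision, r gives the robot as it stands. The module is installed in compiled form; this text tells all that it offers.
- The arm moves only by the shell command python3 -m handwheel 'ROWS' [OPENING] [FORCE]. ROWS is JSON, a list of rows, each a list of 2 entries, a list of its own where there are three numbers: the shift along the tool's x, y, z in units of 25 mm (1.0 is 25 mm), then the turn, a rotation vector about the tool's x, y, z in degrees. In form: [[[tx, ty, tz], [wx, wy, wz]], ...]. A call has 1 to 20 rows; each row is the pose to reach, as a shift and turn from the pose commanded when the call began, along the tool's axes at that moment; what a row does not reach only later rows make up. A row lasts 1/12 s, in which the tool goes at most 41.7 mm and 7.16 degrees, less where a joint would pass 70% of its speed; a pose out of reach is approached as far as the arm can. A call with a gripper value outside its range is refused whole. OPENING is the opening, from 0 (shut) to 1 (fully open), set as the call begins (- or left out, the last holds). The fingers move at their own pace and stop on an object; FORCE is the grip in N (left out, the last holds). Time passes only in rows, so rows that repeat a pose let the fingers close. It gives the time, the measured TCP pose, the force and the opening at its end, in the units of the state.
- telemetry.observe(): the state, without advancing time (a new reading comes with each control period).
- vision.read_camera(name): name is "side" or "top"; returns a dict with "img" (420x560x3 uint8, red, green, blue), "z_map" (420x560 float32, m along the optical axis (not along the pixel's ray), 0 where there is no reading), "fx", "fy", "cx", "cy" (pixels), "extrinsics" (4x4, takes a point from camera to world coordinates). Camera axes: x right, y up, looking along -z (the intrinsics and any distortion apply to the point x, -y, -z); pixel columns grow to the right and rows downward; lengths in m; the calibration is good to about 2 mm. A picture is of the moment at which its call begins.
- r.hand_in(): hands the job in, once; it reports no verdict.
The state is a dict: "clock": time; "joint_positions": joint angles; "joint_vel": joint speeds; "joint_efforts": joint torques, N m; "tcp_pos": TCP position; "tcp_rot": TCP orientation; "wrist_force": force on the tool from outside, world axes, zero at the start; "wrist_torque": the same for the moment, N m; "grip_width": finger opening in m.
Only numpy, scipy, OpenCV 4.12 (cv2) and the standard library are available. Lean on these libraries where they do the work, as an engineer would, in place of code of your own. Each camera call takes 0.05 s, during which the arm holds its last target. There are 200 camera calls.

## Working session

There is one attempt and no reset: what is moved stays moved. The work goes in short steps, Python scripts to look and compute and a shell command to move; the robot and the scene stay as the last step left them, time stands still between calls to the robot, and variables do not carry over. Pictures are saved under pics/ and viewed, about 12 in all and at most 16, crops included, and the job is handed in when it is done.

```bash
mkdir -p pics
cat > h.py <<'E'
import numpy as np,cv2
from workcell import telemetry, vision, r
def cam(n):
    c=vision.read_camera(n); c['img']=np.array(c['img']); return c
def save(c,f): cv2.imwrite(f,cv2.cvtColor(c['img'],cv2.COLOR_RGB2BGR))
def xyz(c):
    z=c['z_map'];v,u=np.mgrid[:z.shape[0],:z.shape[1]]
    p=np.stack([(u-c['cx'])/c['fx']*z,-(v-c['cy'])/c['fy']*z,-z],-1)
    E=np.array(c['extrinsics']);return p@E[:3,:3].T+E[:3,3]
E
python3 - <<'E'
from h import *
for n in('top','side'):
    c=cam(n);save(c,f'pics/{n}0.png');np.savez(f'{n}0.npz',**c);print(n,c['fx'],c['cx'],c['cy'],np.round(c['extrinsics'],3).tolist(),[k for k in c])
s=telemetry.observe();print(s)
E
```

```text
top 487.90979304489093 284.5248627518042 213.14430374155066 [[-0.027, 0.984, -0.176, 0.255], [-1.0, -0.028, -0.006, 0.003], [-0.011, 0.175, 0.984, 1.246], [0.0, 0.0, 0.0, 1.0]] ['img', 'z_map', 'fx', 'fy', 'cx', 'cy', 'extrinsics']
side 451.80703638163175 280.0934999992755 200.73609557341692 [[0.979, 0.099, -0.177, 0.301], [-0.202, 0.461, -0.864, -0.886], [-0.004, 0.882, 0.471, 0.554], [0.0, 0.0, 0.0, 1.0]] ['img', 'z_map', 'fx', 'fy', 'cx', 'cy', 'extrinsics']
{'clock': 0.1, 'joint_positions': array([-1.31051355,  0.61579154, -0.01258422,  1.42474824,  0.00815868,
        1.10338988, -0.04038426]), 'joint_vel': array([ 2.65678703e-04, -2.74517425e-03, -7.86044009e-04, -3.10281894e-03,
       -4.28414257e-05,  2.48977923e-03, -1.07622527e-04]), 'joint_efforts': array([ 1.47266481e-03, -4.60046732e+01,  2.10113917e-01, -1.66246015e+01,
       -6.11328380e-02,  1.69610797e-02,  9.46553496e-05]), 'tcp_pos': array([0.18369626, 0.62281022, 0.23961399]), 'tcp_rot': array([ 1.42860137e-01,  9.89742226e-01, -1.13740825e-03, -1.14232724e-04]), 'wrist_force': array([ 0.17152918, -0.64259511,  1.03929356]), 'wrist_torque': array([-0.04497627, -0.03913959,  0.03353316]), 'grip_width': 0.09277461941502624}
```

View pics/top0.png

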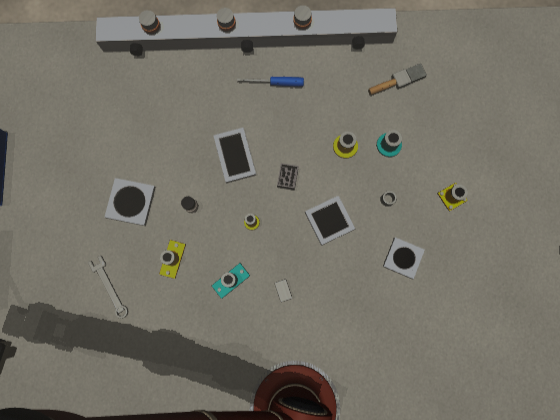

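View pics/side0.png

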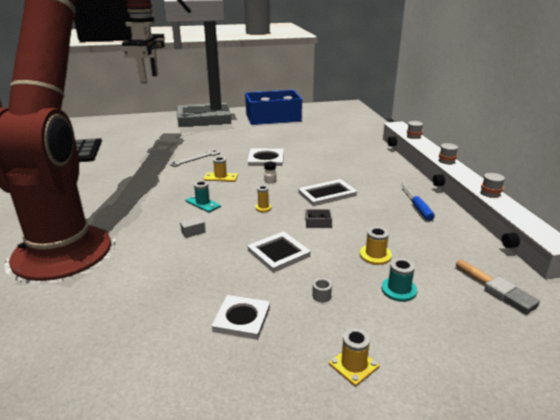

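The top view shows the yellow castings: large round (346,145), small round (251,221), square (453,196) and oblong (172,258). Turquoise look-alikes are at (390,143) and (230,280). The nests are large round (130,201), small round (404,257), square (330,220) and oblong (235,155). Next I measure them and make one enlarged crop to confirm.

```bash
cat >> h.py <<'E'
PX={'large':(346,145),'small':(251,221),'square':(453,196),'oblong':(172,258)}
NX={'large':(130,201),'small':(404,257),'square':(330,220),'oblong':(235,155)}
def ray(c,uv,z):
    uv=np.float64(uv).reshape(-1,2);E=np.array(c['extrinsics'])
    d=np.stack([(uv[:,0]-c['cx'])/c['fx'],-(uv[:,1]-c['cy'])/c['fy'],-np.ones(len(uv))],-1)@E[:3,:3].T
    return E[:3,3]+d*((z-E[2,3])/d[:,2])[:,None]
def near(m,uv,R=45):
    # component of mask nearest to uv
    n,l,s,ce=cv2.connectedComponentsWithStats(m.astype(np.uint8))
    k=min((i for i in range(1,n) if s[i,4]>25),key=lambda i:np.hypot(*(ce[i]-uv)));return l==k
E
cat > m.py <<'E'
from h import *
c=dict(np.load('top0.npz'));P=xyz(c);z=P[...,2]
hsv=cv2.cvtColor(c['img'],cv2.COLOR_RGB2HSV)
yel=(hsv[...,0]>18)&(hsv[...,0]<36)&(hsv[...,1]>130)&(hsv[...,2]>60)
def rect(q): (a,b),(w,h),t=cv2.minAreaRect(np.float32(q[:,:2]*1000)); return np.round([a,b,w,h,t],1)
for n,uv in PX.items():
    v,u=np.mgrid[:420,:560];w=np.hypot(u-uv[0],v-uv[1])<28
    top=w&(z>.05)&(z<.075); t=near(top,uv); print(n,'top z',np.round(np.median(z[t]),4))
    q=np.argwhere(t)[:,::-1]; r_=ray(c,q,.06); (cx,cy),R=cv2.minEnclosingCircle(np.float32(r_[:,:2]));print('  rim circ',np.round([cx*1e3,cy*1e3,R*2e3],1),'mean',np.round(P[t][:,:2].mean(0)*1e3,1))
    f=w&yel&(z<.025); q=np.argwhere(f)[:,::-1]; r_=ray(c,q,.008);print('  foot n',len(q),'z',np.round(np.median(z[f]),4),rect(r_),'circ',[np.round(np.array(x)*1e3,1) for x in cv2.minEnclosingCircle(np.float32(r_[:,:2]))])
for n,uv in NX.items():
    dark=hsv[...,2]<70
    d=near(dark&(np.hypot(u-uv[0],v-uv[1])<40),uv); q=np.argwhere(d)[:,::-1];r_=ray(c,q,.006)
    pl=near((hsv[...,2]>150)&(hsv[...,1]<60)&(np.hypot(u-uv[0],v-uv[1])<45),uv);qp=np.argwhere(pl)[:,::-1];
    print('nest',n,'z',np.round(np.median(z[d]),4),'rec',rect(r_),'plate z',np.round(np.median(z[pl]),4),rect(ray(c,qp,.014)))
E
python3 m.py
python3 - <<'E'
import cv2
i=cv2.imread('pics/top0.png')[120:300,95:480];cv2.imwrite('pics/crop1.png',cv2.resize(i,None,fx=2,fy=2,interpolation=2))
E
```

```text
large top z 0.0602
  rim circ [ 650.7 -153.4   46.5] mean [ 650.6 -153.7]
  foot n 208 z 0.0084 [ 647.1 -152.5   65.    52.3   71.1] circ [array([ 652.8, -154.5]), np.float64(32.8)]
small top z 0.06
  rim circ [454.3  95.7  29.4] mean [454.2  96.1]
  foot n 67 z 0.0096 [451.5  94.5  28.7  37.   23.2] circ [array([455.2,  96. ]), np.float64(19.5)]
square top z 0.0597
  rim circ [ 505.9 -422.7   42.8] mean [ 506.2 -422.9]
  foot n 188 z 0.0077 [ 507.5 -423.1   55.7   54.5   29.2] circ [array([ 507.4, -423.1]), np.float64(37.1)]
oblong top z 0.0605
  rim circ [365.8 298.5  38. ] mean [365.3 298.9]
  foot n 377 z 0.0082 [366.3 299.4  41.7  90.5  73. ] circ [array([366.8, 300.5]), np.float64(48.0)]
nest large z 0.0072 rec [519.  414.3  77.7  78.3   1.4] plate z 0.0144 [547.8 364.2  27.   24.1  33.6]
nest small z 0.0066 rec [ 352.2 -289.1   52.6   51.2   42.3] plate z 0.014 [ 353.  -287.1   76.8   75.6   65.1]
nest square z 0.0066 rec [ 455.9 -104.6   70.6   69.9   24.2] plate z 0.0139 [ 455.3 -104.8   92.1   92.5   24.2]
nest oblong z 0.0068 rec [638.1 139.4 105.7  56.5  13.8] plate z 0.0141 [639.3 102.2  61.1   7.2  13.9]
```

View pics/crop1.png

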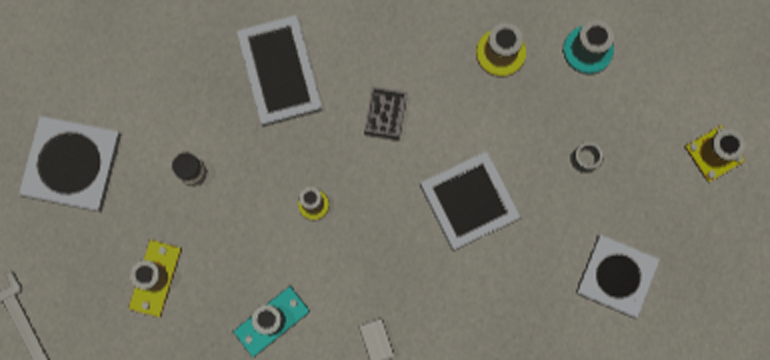

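The crop confirms the four yellow castings and their nests by shape. Heights come out at 60, 8, 6 and 14 mm and the sizes match. The oblong must turn +31° (from -17° to +14°) and the square -5°. I'll start with the oblong and use a small helper to work out shifts.

```bash
cat > to.py <<'E'
import sys
from h import *
from scipy.spatial.transform import Rotation as R
s=telemetry.observe();q=R.from_quat(s['tcp_rot']);p=s['tcp_pos']
x,y,z,yaw=map(float,sys.argv[1:5])  # yaw (deg) of tool y in world
a=np.radians(yaw);ty=np.array([np.cos(a),np.sin(a),0]);tz=np.array([0,0,-1.]);tx=np.cross(ty,tz)
T=R.from_matrix(np.stack([tx,ty,tz],1))
print('t',round(s['clock'],2),'p',np.round(p,4),'shift',np.round(q.inv().apply(np.array([x,y,z])-p)/.025,2),'turn',np.round((q.inv()*T).as_rotvec(degrees=True),1),'w',round(s['grip_width'],4),'F',np.round(s['wrist_force'],1))
E
python3 to.py .366 .299 .16 -31
```

```text
t 0.1 p [0.1837 0.6228 0.2396] shift [-10.66 -10.35   3.21] turn [-1.000e-01  1.000e-01  1.046e+02] w 0.0928 F [ 0.2 -0.6  1. ]
```

```bash
python3 -m handwheel '[[[-2,-2,0.6],[0,0,14]],[[-4,-4,1.2],[0,0,28]],[[-6,-6,2],[0,0,42]],[[-8,-8,2.6],[0,0,56]],[[-9.5,-9.3,3],[0,0,70]],[[-10.66,-10.35,3.2],[0,0,84]],[[-10.66,-10.35,3.2],[0,0,104.6]],[[-10.66,-10.35,3.2],[0,0,104.6]],[[-10.66,-10.35,3.2],[0,0,104.6]],[[-10.66,-10.35,3.2],[0,0,104.6]],[[-10.66,-10.35,3.2],[0,0,104.6]],[[-10.66,-10.35,3.2],[0,0,104.6]],[[-10.66,-10.35,3.2],[0,0,104.6]],[[-10.66,-10.35,3.2],[0,0,104.6]],[[-10.66,-10.35,3.2],[0,0,104.6]],[[-10.66,-10.35,3.2],[0,0,104.6]],[[-10.66,-10.35,3.2],[0,0,104.6]],[[-10.66,-10.35,3.2],[0,0,104.6]]]' 1
python3 to.py .366 .299 .043 -31
```

```text
clock: 1.6
tcp_pos: [0.3661, 0.2999, 0.1605]
tcp_rot: [0.87, 0.493, -0.0, 0.0]
wrist_force: [0.0, -0.6, -0.1]
grip_width: 0.0931
t 1.6 p [0.3661 0.2999 0.1605] shift [-0.03  0.01  4.7 ] turn [-0.   0.   0.1] w 0.0931 F [ 0.  -0.6 -0.1]
```

```bash
python3 -m handwheel '[[[0,0,0.7],[0,0,0]],[[0,0,1.5],[0,0,0]],[[0,0,2.3],[0,0,0]],[[0,0,3.1],[0,0,0]],[[0,0,3.8],[0,0,0]],[[0,0,4.3],[0,0,0]],[[0,0,4.6],[0,0,0]],[[0,0,4.7],[0,0,0]],[[0,0,4.7],[0,0,0]]]'
python3 -m handwheel '[[[0,0,0],[0,0,0]],[[0,0,0],[0,0,0]],[[0,0,0],[0,0,0]],[[0,0,0],[0,0,0]],[[0,0,0],[0,0,0]],[[0,0,0],[0,0,0]],[[0,0,0],[0,0,0]],[[0,0,0],[0,0,0]],[[0,0,0],[0,0,0]],[[0,0,0],[0,0,0]]]' 0 35
python3 -m handwheel '[[[0,0,-0.3],[0,0,0]],[[0,0,-0.8],[0,0,0]],[[0,0,-1.4],[0,0,0]],[[0,0,-2],[0,0,0]],[[0,0,-2.7],[0,0,0]],[[0,0,-3.4],[0,0,0]],[[0,0,-4.1],[0,0,0]],[[0,0,-4.5],[0,0,0]],[[0,0,-4.7],[0,0,0]],[[0,0,-4.7],[0,0,0]]]'
python3 to.py .638 .139 .16 0
```

```text
clock: 2.35
tcp_pos: [0.3663, 0.2997, 0.0429]
tcp_rot: [0.87, 0.492, -0.0, -0.0]
wrist_force: [0.2, -0.5, 0.8]
grip_width: 0.0928
clock: 3.18
tcp_pos: [0.3664, 0.2998, 0.0431]
tcp_rot: [0.871, 0.492, 0.0, 0.0]
wrist_force: [0.2, -0.2, 0.7]
grip_width: 0.0355
clock: 4.02
tcp_pos: [0.3663, 0.3, 0.1615]
tcp_rot: [0.87, 0.492, 0.001, -0.0]
wrist_force: [-0.3, -0.2, -3.3]
grip_width: 0.0357
t 4.02 p [0.3663 0.3    0.1615] shift [ 0.08 12.63  0.06] turn [  0.   -0.1 -31. ] w 0.0357 F [-0.3 -0.2 -3.3]
```

Width 35.6 mm matches the 36 mm hub, and the wrist carries about 0.4 kg. Moving to above the nest.

```bash
python3 -m handwheel '[[[0,0.4,0],[0,0,-1]],[[0,1.1,0],[0,0,-3]],[[0,2,0],[0,0,-5]],[[0,3,0],[0,0,-8]],[[0,4,0],[0,0,-11]],[[0,5,0],[0,0,-14]],[[0,6,0],[0,0,-17]],[[0,7,0],[0,0,-20]],[[0,8,0],[0,0,-23]],[[0,9,0],[0,0,-25]],[[0,10,0],[0,0,-27]],[[0.1,11,0],[0,0,-29]],[[0.1,11.8,0],[0,0,-30]],[[0.1,12.4,0],[0,0,-31]],[[0.1,12.6,0],[0,0,-31]],[[0.1,12.6,0],[0,0,-31]],[[0.1,12.6,0],[0,0,-31]]]'
python3 to.py .638 .139 .050 0
cat > chk.py <<'E'
import sys
from h import *
c=cam('side');save(c,f'pics/{sys.argv[1]}.png')
u,v,w=map(int,sys.argv[2:5]);i=c['img'][max(0,v-w):v+w,max(0,u-w):u+w,::-1]
cv2.imwrite(f'pics/{sys.argv[1]}c.png',cv2.resize(i,None,fx=4,fy=4,interpolation=2))
E
python3 chk.py s1 330 170 65
```

```text
clock: 5.43
tcp_pos: [0.6361, 0.1402, 0.1594]
tcp_rot: [0.707, 0.707, -0.001, -0.001]
wrist_force: [0.3, 0.6, -3.0]
grip_width: 0.0356
t 5.43 p [0.6361 0.1402 0.1594] shift [-0.05  0.09  4.38] turn [-0.2 -0.  -0. ] w 0.0356 F [ 0.3  0.6 -3. ]
```

View pics/s1c.png

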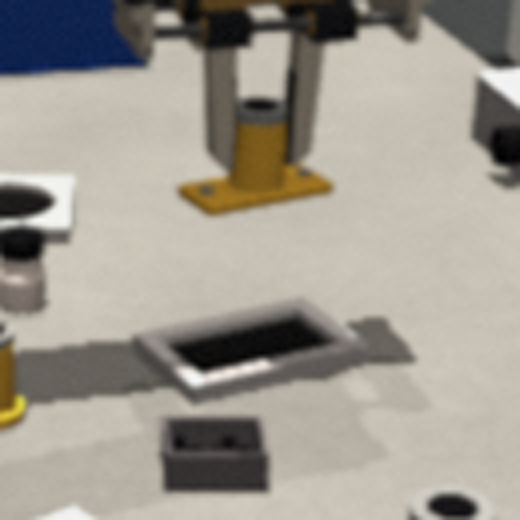

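The casting is upright in the jaws, with its long side parallel to the nest. Lowering it.

```bash
python3 -m handwheel '[[[0,0.05,0.5],[0,0,0]],[[-0.05,0.1,1.2],[0,0,0]],[[-0.05,0.1,1.9],[0,0,0]],[[-0.05,0.1,2.6],[0,0,0]],[[-0.05,0.1,3.1],[0,0,0]],[[-0.05,0.1,3.5],[0,0,0]],[[-0.05,0.1,3.8],[0,0,0]],[[-0.05,0.1,4.0],[0,0,0]],[[-0.05,0.1,4.2],[0,0,0]],[[-0.05,0.1,4.32],[0,0,0]],[[-0.05,0.1,4.38],[0,0,0]],[[-0.05,0.1,4.42],[0,0,0]],[[-0.05,0.1,4.42],[0,0,0]]]'
python3 to.py .638 .139 .049 0
```

```text
clock: 6.57
tcp_pos: [0.6402, 0.1384, 0.0504]
tcp_rot: [0.707, 0.707, 0.0, 0.0]
wrist_force: [-0.8, 0.7, -3.2]
grip_width: 0.0353
t 6.57 p [0.6402 0.1384 0.0504] shift [ 0.02 -0.09  0.06] turn [ 0. -0. -0.] w 0.0353 F [-0.8  0.7 -3.2]
```

```bash
python3 -m handwheel '[[[0,-0.04,0.03],[0,0,0]],[[0,-0.08,0.06],[0,0,0]],[[0,-0.08,0.08],[0,0,0]],[[0,-0.08,0.08],[0,0,0]]]'
python3 -m handwheel '[[[0,0,0],[0,0,0]],[[0,0,0],[0,0,0]],[[0,0,0],[0,0,0]],[[0,0,0],[0,0,0]],[[0,0,0],[0,0,0]],[[0,0,0],[0,0,0]],[[0,0,0],[0,0,0]],[[0,0,0],[0,0,0]]]' 1
python3 -m handwheel '[[[0,0,-0.4],[0,0,0]],[[0,0,-1.2],[0,0,0]],[[0,0,-2.2],[0,0,0]],[[0,0,-3.4],[0,0,0]],[[0,0,-4.4],[0,0,0]],[[0,0,-4.4],[0,0,0]]]'
python3 to.py .6505 -.1535 .16 0
```

```text
clock: 6.9
tcp_pos: [0.6386, 0.1384, 0.0493]
tcp_rot: [0.707, 0.707, 0.001, 0.0]
wrist_force: [0.5, -0.0, 2.0]
grip_width: 0.0352
clock: 7.57
tcp_pos: [0.638, 0.1384, 0.0481]
tcp_rot: [0.707, 0.707, -0.0, 0.0]
wrist_force: [0.0, -0.4, -1.3]
grip_width: 0.084
clock: 8.07
tcp_pos: [0.6418, 0.1386, 0.1652]
tcp_rot: [0.707, 0.707, 0.005, 0.004]
wrist_force: [1.1, 0.3, -0.3]
grip_width: 0.0929
t 8.07 p [0.6418 0.1386 0.1652] shift [-11.68   0.35   0.19] turn [ 0.7 -0.1 -0. ] w 0.0929 F [ 1.1  0.3 -0.3]
```

```bash
python3 -m handwheel '[[[-0.5,0,0],[0,0,0]],[[-1.5,0.1,0.1],[0,0,0]],[[-3,0.2,0.1],[0,0,0]],[[-4.5,0.3,0.2],[0,0,0]],[[-6,0.35,0.2],[0,0,0]],[[-7.5,0.4,0.2],[0,0,0]],[[-9,0.4,0.2],[0,0,0]],[[-10.3,0.4,0.2],[0,0,0]],[[-11.2,0.4,0.2],[0,0,0]],[[-11.6,0.4,0.2],[0,0,0]],[[-11.7,0.4,0.2],[0,0,0]],[[-11.7,0.4,0.2],[0,0,0]],[[-11.7,0.4,0.2],[0,0,0]]]'
python3 to.py .6505 -.1535 .043 0; python3 chk.py s2 330 190 70
```

```text
clock: 9.15
tcp_pos: [0.6479, -0.1513, 0.1525]
tcp_rot: [0.706, 0.708, 0.001, -0.001]
wrist_force: [0.4, 0.2, -0.4]
grip_width: 0.0928
t 9.15 p [ 0.6479 -0.1513  0.1525] shift [-0.1   0.11  4.38] turn [-0.1 -0.1  0.1] w 0.0928 F [ 0.4  0.2 -0.4]
```

View pics/s2.png

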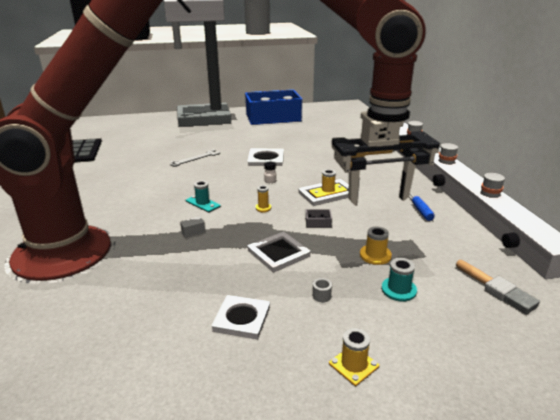

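The oblong sits in its nest at (328,188). The gripper stands above the yellow large round at (377,245), and the turquoise one at (400,280) is clear. Descending.

```bash
python3 -m handwheel '[[[-0.05,0.05,0.7],[0,0,0]],[[-0.1,0.1,1.5],[0,0,0]],[[-0.1,0.1,2.3],[0,0,0]],[[-0.1,0.1,3.1],[0,0,0]],[[-0.1,0.1,3.7],[0,0,0]],[[-0.1,0.1,4.1],[0,0,0]],[[-0.1,0.1,4.3],[0,0,0]],[[-0.1,0.1,4.35],[0,0,0]],[[-0.1,0.1,4.35],[0,0,0]]]'
python3 -m handwheel '[[[0,0,0],[0,0,0]],[[0,0,0],[0,0,0]],[[0,0,0],[0,0,0]],[[0,0,0],[0,0,0]],[[0,0,0],[0,0,0]],[[0,0,0],[0,0,0]],[[0,0,0],[0,0,0]],[[0,0,0],[0,0,0]],[[0,0,0],[0,0,0]],[[0,0,0],[0,0,0]]]' 0 35
python3 to.py .6505 -.1535 .043 0
python3 -m handwheel '[[[0,0,-0.3],[0,0,0]],[[0,0,-0.8],[0,0,0]],[[0,0,-1.4],[0,0,0]],[[0,0,-2],[0,0,0]],[[0,0,-2.7],[0,0,0]],[[0,0,-3.4],[0,0,0]],[[0,0,-4.1],[0,0,0]],[[0,0,-4.5],[0,0,0]],[[0,0,-4.7],[0,0,0]],[[0,0,-4.7],[0,0,0]]]'
python3 to.py .519 .414 .16 0
```

```text
clock: 9.95
tcp_pos: [0.6508, -0.156, 0.0447]
tcp_rot: [0.707, 0.707, 0.0, 0.0]
wrist_force: [0.3, 0.4, -0.3]
grip_width: 0.093
clock: 10.78
tcp_pos: [0.651, -0.1567, 0.0446]
tcp_rot: [0.707, 0.707, 0.0, 0.001]
wrist_force: [2.5, -0.0, -0.7]
grip_width: 0.0439
t 10.78 p [ 0.651  -0.1567  0.0446] shift [ 0.13 -0.02  0.06] turn [ 0.1  0.  -0. ] w 0.0439 F [ 2.5 -0.  -0.7]
clock: 11.62
tcp_pos: [0.6506, -0.1568, 0.1634]
tcp_rot: [0.707, 0.707, 0.0, 0.001]
wrist_force: [0.8, -0.5, -2.9]
grip_width: 0.0438
t 11.62 p [ 0.6506 -0.1568  0.1634] shift [22.83 -5.28  0.11] turn [ 0.1  0.  -0. ] w 0.0438 F [ 0.8 -0.5 -2.9]
```

```bash
python3 -m handwheel '[[[0.4,-0.1,0],[0,0,0]],[[1.2,-0.3,0],[0,0,0]],[[2.4,-0.6,0],[0,0,0]],[[3.8,-0.9,0],[0,0,0]],[[5.2,-1.2,0],[0,0,0]],[[6.6,-1.5,0],[0,0,0]],[[8,-1.9,0],[0,0,0]],[[9.4,-2.2,0],[0,0,0]],[[10.8,-2.5,0],[0,0,0]],[[12.2,-2.8,0],[0,0,0]],[[13.6,-3.1,0],[0,0,0]],[[15,-3.5,0],[0,0,0]],[[16.4,-3.8,0],[0,0,0]],[[17.8,-4.1,0],[0,0,0]],[[19.2,-4.5,0],[0,0,0]],[[20.5,-4.8,0],[0,0,0]],[[21.5,-5,0],[0,0,0]],[[22.2,-5.2,0],[0,0,0]],[[22.6,-5.3,0],[0,0,0]],[[22.7,-5.3,0],[0,0,0]]]'
python3 -m handwheel '[[[0,0,0],[0,0,0]],[[0,0,0],[0,0,0]],[[0,0,0],[0,0,0]]]'
python3 to.py .519 .411 .0515 0; python3 chk.py s3 270 140 60
```

```text
clock: 13.28
tcp_pos: [0.5152, 0.4139, 0.1602]
tcp_rot: [0.706, 0.709, -0.001, -0.001]
wrist_force: [-0.9, 0.2, -2.5]
grip_width: 0.0436
clock: 13.53
tcp_pos: [0.5193, 0.4083, 0.1618]
tcp_rot: [0.709, 0.706, -0.001, 0.001]
wrist_force: [-0.4, -0.5, -2.7]
grip_width: 0.0434
t 13.53 p [0.5193 0.4083 0.1618] shift [ 0.12 -0.01  4.41] turn [ 0.   0.1 -0.2] w 0.0434 F [-0.4 -0.5 -2.7]
```

View pics/s3c.png

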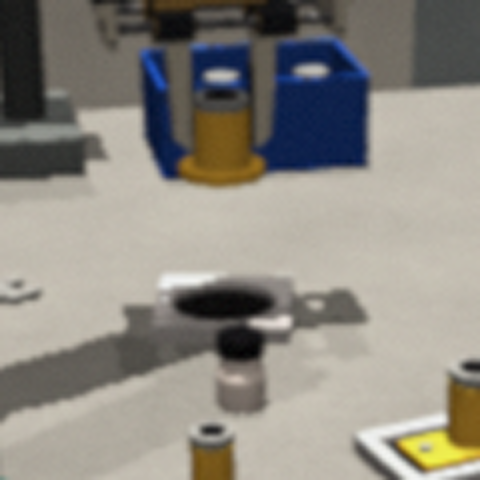

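It hangs upright above the round nest, in line with it. Lowering, with the last steps slow.

```bash
python3 -m handwheel '[[[0.05,0,0.5],[0,0,0]],[[0.1,0,1.2],[0,0,0]],[[0.1,0,1.9],[0,0,0]],[[0.1,0,2.6],[0,0,0]],[[0.1,0,3.1],[0,0,0]],[[0.1,0,3.5],[0,0,0]],[[0.1,0,3.8],[0,0,0]],[[0.1,0,4.0],[0,0,0]],[[0.1,0,4.2],[0,0,0]],[[0.1,0,4.3],[0,0,0]],[[0.1,0,4.36],[0,0,0]],[[0.1,0,4.4],[0,0,0]],[[0.1,0,4.4],[0,0,0]],[[0.1,0,4.4],[0,0,0]]]'
python3 to.py .519 .411 .0506 0
```

```text
clock: 14.75
tcp_pos: [0.5183, 0.4136, 0.0523]
tcp_rot: [0.707, 0.707, 0.0, 0.0]
wrist_force: [0.6, 0.4, -2.6]
grip_width: 0.0436
t 14.75 p [0.5183 0.4136 0.0523] shift [-0.1   0.03  0.07] turn [ 0. -0. -0.] w 0.0436 F [ 0.6  0.4 -2.6]
```

```bash
python3 -m handwheel '[[[-0.05,0,0.03],[0,0,0]],[[-0.1,0,0.06],[0,0,0]],[[-0.1,0,0.09],[0,0,0]],[[-0.1,0,0.09],[0,0,0]]]'
python3 -m handwheel '[[[0,0,0],[0,0,0]],[[0,0,0],[0,0,0]],[[0,0,0],[0,0,0]],[[0,0,0],[0,0,0]],[[0,0,0],[0,0,0]],[[0,0,0],[0,0,0]],[[0,0,0],[0,0,0]],[[0,0,0],[0,0,0]]]' 1
python3 -m handwheel '[[[0,0,-0.4],[0,0,0]],[[0,0,-1.2],[0,0,0]],[[0,0,-2.2],[0,0,0]],[[0,0,-3.4],[0,0,0]],[[0,0,-4.2],[0,0,0]],[[0,0,-4.4],[0,0,0]],[[0,0,-4.4],[0,0,0]],[[0,0,-4.4],[0,0,0]]]'
python3 to.py .454 .096 .16 0
```

```text
clock: 15.08
tcp_pos: [0.5183, 0.4109, 0.0505]
tcp_rot: [0.707, 0.707, 0.0, -0.0]
wrist_force: [-1.5, -1.3, 2.2]
grip_width: 0.0435
clock: 15.75
tcp_pos: [0.5181, 0.411, 0.0496]
tcp_rot: [0.707, 0.707, -0.0, 0.0]
wrist_force: [-0.7, -0.5, 0.6]
grip_width: 0.0909
clock: 16.42
tcp_pos: [0.5175, 0.4107, 0.159]
tcp_rot: [0.707, 0.707, -0.001, -0.0]
wrist_force: [0.2, 0.4, -0.5]
grip_width: 0.0929
t 16.42 p [0.5175 0.4107 0.159 ] shift [-12.59  -2.53  -0.03] turn [-0.1  0.  -0. ] w 0.0929 F [ 0.2  0.4 -0.5]
```

```bash
python3 -m handwheel '[[[-0.5,-0.1,0],[0,0,0]],[[-1.5,-0.3,0],[0,0,0]],[[-3,-0.6,0],[0,0,0]],[[-4.5,-0.9,0],[0,0,0]],[[-6,-1.2,0],[0,0,0]],[[-7.5,-1.5,0],[0,0,0]],[[-9,-1.8,0],[0,0,0]],[[-10.5,-2.1,0],[0,0,0]],[[-11.6,-2.3,0],[0,0,0]],[[-12.3,-2.5,0],[0,0,0]],[[-12.6,-2.5,0],[0,0,0]],[[-12.6,-2.5,0],[0,0,0]],[[-12.6,-2.5,0],[0,0,0]],[[-12.6,-2.5,0],[0,0,0]],[[-12.6,-2.5,0],[0,0,0]],[[-12.6,-2.5,0],[0,0,0]]]'
python3 to.py .454 .096 .043 0
```

```text
clock: 17.75
tcp_pos: [0.4556, 0.0974, 0.1594]
tcp_rot: [0.706, 0.708, 0.0, -0.0]
wrist_force: [0.1, 0.3, 1.0]
grip_width: 0.093
t 17.75 p [0.4556 0.0974 0.1594] shift [-0.06 -0.06  4.66] turn [-0.  -0.   0.1] w 0.093 F [0.1 0.3 1. ]
```

```bash
python3 -m handwheel '[[[0,0,0.7],[0,0,0]],[[-0.05,-0.05,1.5],[0,0,0]],[[-0.05,-0.05,2.3],[0,0,0]],[[-0.05,-0.05,3.1],[0,0,0]],[[-0.05,-0.05,3.8],[0,0,0]],[[-0.05,-0.05,4.3],[0,0,0]],[[-0.05,-0.05,4.6],[0,0,0]],[[-0.05,-0.05,4.65],[0,0,0]],[[-0.05,-0.05,4.65],[0,0,0]],[[-0.05,-0.05,4.65],[0,0,0]]]'
python3 -m handwheel '[[[0,0,0],[0,0,0]],[[0,0,0],[0,0,0]],[[0,0,0],[0,0,0]],[[0,0,0],[0,0,0]],[[0,0,0],[0,0,0]],[[0,0,0],[0,0,0]],[[0,0,0],[0,0,0]],[[0,0,0],[0,0,0]],[[0,0,0],[0,0,0]],[[0,0,0],[0,0,0]],[[0,0,0],[0,0,0]]]' 0 35
python3 to.py .454 .096 .043 0
python3 -m handwheel '[[[0,0,-0.3],[0,0,0]],[[0,0,-0.8],[0,0,0]],[[0,0,-1.4],[0,0,0]],[[0,0,-2],[0,0,0]],[[0,0,-2.7],[0,0,0]],[[0,0,-3.4],[0,0,0]],[[0,0,-4.1],[0,0,0]],[[0,0,-4.5],[0,0,0]],[[0,0,-4.7],[0,0,0]],[[0,0,-4.7],[0,0,0]],[[0,0,-4.7],[0,0,0]]]'
python3 to.py .352 -.289 .16 0
```

```text
clock: 18.58
tcp_pos: [0.4548, 0.095, 0.0439]
tcp_rot: [0.707, 0.707, 0.001, 0.0]
wrist_force: [-0.8, 0.2, 0.2]
grip_width: 0.093
clock: 19.5
tcp_pos: [0.4546, 0.0947, 0.0434]
tcp_rot: [0.707, 0.707, 0.0, 0.0]
wrist_force: [0.7, -0.3, 0.3]
grip_width: 0.0275
t 19.5 p [0.4546 0.0947 0.0434] shift [ 0.05 -0.02  0.02] turn [ 0.  0. -0.] w 0.0275 F [ 0.7 -0.3  0.3]
clock: 20.42
tcp_pos: [0.4537, 0.0948, 0.1608]
tcp_rot: [0.707, 0.707, -0.0, -0.0]
wrist_force: [0.4, -0.3, -1.3]
grip_width: 0.0274
t 20.42 p [0.4537 0.0948 0.1608] shift [-15.35  -4.06   0.03] turn [-0.  0. -0.] w 0.0274 F [ 0.4 -0.3 -1.3]
```

```bash
python3 -m handwheel '[[[-0.4,0,0],[0,0,0]],[[-1.2,0,0],[0,0,0]],[[-2.4,0,0],[0,0,0]],[[-3.7,0,0],[0,0,0]],[[-5,0,0],[0,0,0]],[[-6.3,-0.1,0],[0,0,0]],[[-7.6,-0.3,0],[0,0,0]],[[-8.8,-0.7,0],[0,0,0]],[[-9.9,-1.1,0],[0,0,0]],[[-11,-1.6,0],[0,0,0]],[[-12,-2.1,0],[0,0,0]],[[-12.9,-2.6,0],[0,0,0]],[[-13.7,-3,0],[0,0,0]],[[-14.4,-3.4,0],[0,0,0]],[[-14.9,-3.7,0],[0,0,0]],[[-15.2,-3.9,0],[0,0,0]],[[-15.35,-4.05,0],[0,0,0]],[[-15.35,-4.05,0],[0,0,0]],[[-15.35,-4.05,0],[0,0,0]],[[-15.35,-4.05,0],[0,0,0]]]'
python3 to.py .352 -.290 .050 0; python3 chk.py s4 240 290 75
```

```text
clock: 22.08
tcp_pos: [0.3533, -0.2879, 0.1607]
tcp_rot: [0.707, 0.708, 0.0, -0.0]
wrist_force: [-0.1, -0.7, -1.3]
grip_width: 0.0277
t 22.08 p [ 0.3533 -0.2879  0.1607] shift [-0.09 -0.05  4.43] turn [-0.  -0.1  0.1] w 0.0277 F [-0.1 -0.7 -1.3]
```

View pics/s4.png

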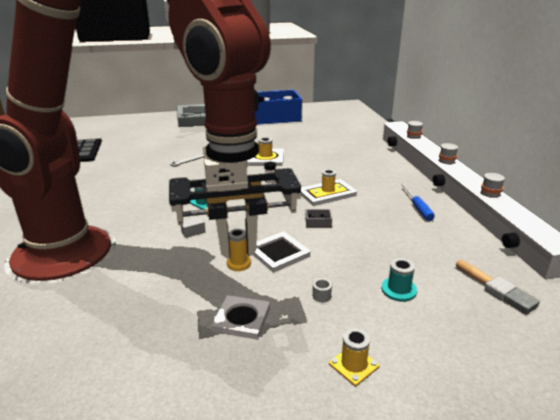

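The large round (265,150) and oblong (328,185) are in their nests. The small round hangs at (238,252), upright above its nest at (241,315). Lowering.

```bash
python3 -m handwheel '[[[-0.05,-0.05,0.5],[0,0,0]],[[-0.05,-0.05,1.2],[0,0,0]],[[-0.05,-0.05,1.9],[0,0,0]],[[-0.05,-0.05,2.6],[0,0,0]],[[-0.05,-0.05,3.1],[0,0,0]],[[-0.05,-0.05,3.5],[0,0,0]],[[-0.05,-0.05,3.8],[0,0,0]],[[-0.05,-0.05,4.0],[0,0,0]],[[-0.05,-0.05,4.2],[0,0,0]],[[-0.05,-0.05,4.3],[0,0,0]],[[-0.05,-0.05,4.36],[0,0,0]],[[-0.05,-0.05,4.4],[0,0,0]],[[-0.05,-0.05,4.4],[0,0,0]],[[-0.05,-0.05,4.4],[0,0,0]]]'
python3 to.py .352 -.290 .0492 0
```

```text
clock: 23.3
tcp_pos: [0.3516, -0.2903, 0.0512]
tcp_rot: [0.707, 0.707, 0.0, 0.0]
wrist_force: [-0.3, -0.0, -2.0]
grip_width: 0.0275
t 23.3 p [ 0.3516 -0.2903  0.0512] shift [0.01 0.01 0.08] turn [ 0.  0. -0.] w 0.0275 F [-0.3 -0.  -2. ]
```

```bash
python3 -m handwheel '[[[0,0,0.03],[0,0,0]],[[0,0,0.06],[0,0,0]],[[0,0,0.09],[0,0,0]],[[0,0,0.09],[0,0,0]]]'
python3 -m handwheel '[[[0,0,0],[0,0,0]],[[0,0,0],[0,0,0]],[[0,0,0],[0,0,0]],[[0,0,0],[0,0,0]],[[0,0,0],[0,0,0]],[[0,0,0],[0,0,0]],[[0,0,0],[0,0,0]],[[0,0,0],[0,0,0]]]' 1
python3 -m handwheel '[[[0,0,-0.4],[0,0,0]],[[0,0,-1.2],[0,0,0]],[[0,0,-2.2],[0,0,0]],[[0,0,-3.4],[0,0,0]],[[0,0,-4.2],[0,0,0]],[[0,0,-4.4],[0,0,0]],[[0,0,-4.4],[0,0,0]],[[0,0,-4.4],[0,0,0]]]'
python3 to.py .507 -.423 .16 0
```

```text
clock: 23.63
tcp_pos: [0.3517, -0.2904, 0.0494]
tcp_rot: [0.707, 0.707, 0.0, 0.0]
wrist_force: [-0.9, 1.5, 6.3]
grip_width: 0.0274
clock: 24.3
tcp_pos: [0.3515, -0.2902, 0.0486]
tcp_rot: [0.707, 0.707, -0.0, -0.0]
wrist_force: [0.1, -0.7, -0.8]
grip_width: 0.0756
clock: 24.97
tcp_pos: [0.3512, -0.2897, 0.1581]
tcp_rot: [0.707, 0.707, -0.0, -0.001]
wrist_force: [-0.0, 0.3, -0.7]
grip_width: 0.0927
t 24.97 p [ 0.3512 -0.2897  0.1581] shift [-5.33  6.23 -0.09] turn [-0. -0. -0.] w 0.0927 F [-0.   0.3 -0.7]
```

```bash
python3 -m handwheel '[[[-0.4,0.5,0],[0,0,0]],[[-1.2,1.4,0],[0,0,0]],[[-2.2,2.6,0],[0,0,0]],[[-3.2,3.8,0],[0,0,0]],[[-4.2,4.9,0],[0,0,0]],[[-4.9,5.7,0],[0,0,0]],[[-5.3,6.2,0],[0,0,0]],[[-5.35,6.25,0],[0,0,0]],[[-5.35,6.25,0],[0,0,0]],[[-5.35,6.25,0],[0,0,0]],[[-5.35,6.25,0],[0,0,0]]]'
python3 -m handwheel '[[[0,0,0.7],[0,0,0]],[[0,0,1.5],[0,0,0]],[[0,0,2.3],[0,0,0]],[[0,0,3.1],[0,0,0]],[[0,0,3.8],[0,0,0]],[[0,0,3.8],[0,0,0]],[[0,0,3.8],[0,0,0]]]'
python3 to.py .507 -.423 .043 0;  python3 chk.py s5 355 350 65
```

```text
clock: 25.88
tcp_pos: [0.5064, -0.4231, 0.1578]
tcp_rot: [0.707, 0.707, -0.0, -0.001]
wrist_force: [-0.4, -0.3, -0.2]
grip_width: 0.0931
clock: 26.47
tcp_pos: [0.5068, -0.4232, 0.0633]
tcp_rot: [0.707, 0.707, -0.0, -0.001]
wrist_force: [-0.2, -0.2, 0.2]
grip_width: 0.0929
t 26.47 p [ 0.5068 -0.4232  0.0633] shift [0.01 0.01 0.81] turn [-0.1 -0.1 -0. ] w 0.0929 F [-0.2 -0.2  0.2]
```

View pics/s5c.png

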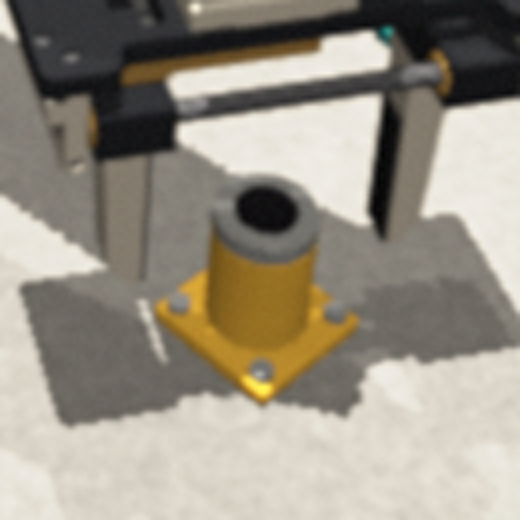

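The midpoint between the fingertips falls on the hub axis, so the grasp is centred. Closing and lifting.

```bash
python3 -m handwheel '[[[0,0,0.4],[0,0,0]],[[0,0,0.7],[0,0,0]],[[0,0,0.8],[0,0,0]],[[0,0,0.8],[0,0,0]]]'
python3 -m handwheel '[[[0,0,0],[0,0,0]],[[0,0,0],[0,0,0]],[[0,0,0],[0,0,0]],[[0,0,0],[0,0,0]],[[0,0,0],[0,0,0]],[[0,0,0],[0,0,0]],[[0,0,0],[0,0,0]],[[0,0,0],[0,0,0]],[[0,0,0],[0,0,0]],[[0,0,0],[0,0,0]]]' 0 35
python3 to.py .507 -.423 .043 0
python3 -m handwheel '[[[0,0,-0.3],[0,0,0]],[[0,0,-0.8],[0,0,0]],[[0,0,-1.4],[0,0,0]],[[0,0,-2],[0,0,0]],[[0,0,-2.7],[0,0,0]],[[0,0,-3.4],[0,0,0]],[[0,0,-4.1],[0,0,0]],[[0,0,-4.5],[0,0,0]],[[0,0,-4.7],[0,0,0]],[[0,0,-4.7],[0,0,0]],[[0,0,-4.7],[0,0,0]]]'
python3 to.py .456 -.1048 .16 -5
```

```text
clock: 26.85
tcp_pos: [0.5072, -0.4235, 0.0429]
tcp_rot: [0.707, 0.707, -0.0, -0.001]
wrist_force: [-0.5, 0.1, -0.7]
grip_width: 0.0929
clock: 27.68
tcp_pos: [0.5079, -0.4241, 0.0437]
tcp_rot: [0.707, 0.707, 0.0, 0.0]
wrist_force: [0.8, 0.1, -0.4]
grip_width: 0.0397
t 27.68 p [ 0.5079 -0.4241  0.0437] shift [ 0.04 -0.04  0.03] turn [ 0.  0. -0.] w 0.0397 F [ 0.8  0.1 -0.4]
clock: 28.6
tcp_pos: [0.5073, -0.4236, 0.1607]
tcp_rot: [0.707, 0.707, -0.0, -0.001]
wrist_force: [-0.5, 0.2, -3.2]
grip_width: 0.0396
t 28.6 p [ 0.5073 -0.4236  0.1607] shift [12.75 -2.06  0.04] turn [-0.1 -0.   5. ] w 0.0396 F [-0.5  0.2 -3.2]
```

```bash
python3 -m handwheel '[[[0.4,0,0],[0,0,0]],[[1.2,-0.2,0],[0,0,1]],[[2.3,-0.4,0],[0,0,1]],[[3.5,-0.6,0],[0,0,2]],[[4.7,-0.8,0],[0,0,2]],[[5.9,-1,0],[0,0,3]],[[7.1,-1.2,0],[0,0,3]],[[8.3,-1.3,0],[0,0,4]],[[9.5,-1.5,0],[0,0,4]],[[10.6,-1.7,0],[0,0,5]],[[11.6,-1.9,0],[0,0,5]],[[12.3,-2,0],[0,0,5]],[[12.7,-2.05,0],[0,0,5]],[[12.75,-2.05,0],[0,0,5]],[[12.75,-2.05,0],[0,0,5]],[[12.75,-2.05,0],[0,0,5]],[[12.75,-2.05,0],[0,0,5]]]'
python3 to.py .456 -.1055 .0515 -5; python3 chk.py s6 280 225 70
```

```text
clock: 30.02
tcp_pos: [0.4568, -0.107, 0.1612]
tcp_rot: [0.738, 0.674, -0.0, 0.001]
wrist_force: [0.0, 0.5, -4.0]
grip_width: 0.0396
t 30.02 p [ 0.4568 -0.107   0.1612] shift [ 0.06 -0.04  4.39] turn [ 0.   0.1 -0.2] w 0.0396 F [ 0.   0.5 -4. ]
```

View pics/s6c.png

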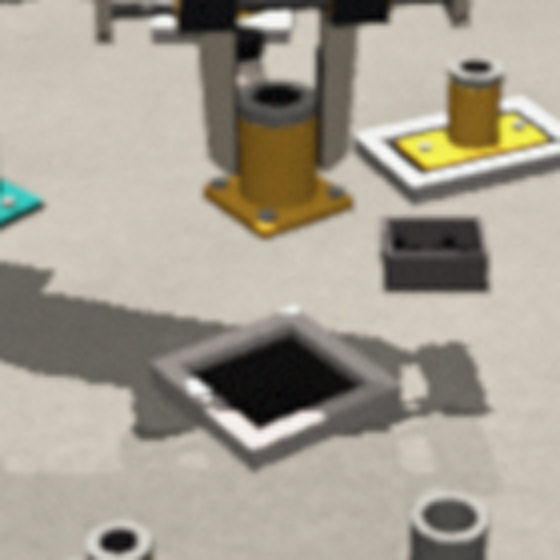

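The square is upright and aligned with its nest. Lowering.

```bash
python3 -m handwheel '[[[0,0,0.5],[0,0,0]],[[0,0,1.2],[0,0,0]],[[0,0,1.9],[0,0,0]],[[0,0,2.6],[0,0,0]],[[0,0,3.1],[0,0,0]],[[0,0,3.5],[0,0,0]],[[0,0,3.8],[0,0,0]],[[0,0,4.0],[0,0,0]],[[0,0,4.2],[0,0,0]],[[0,0,4.3],[0,0,0]],[[0,0,4.36],[0,0,0]],[[0,0,4.38],[0,0,0]],[[0,0,4.38],[0,0,0]],[[0,0,4.38],[0,0,0]]]'
python3 to.py .456 -.1055 .0495 -5
```

```text
clock: 31.23
tcp_pos: [0.4568, -0.1053, 0.052]
tcp_rot: [0.737, 0.675, 0.0, 0.0]
wrist_force: [0.2, -0.9, -3.3]
grip_width: 0.0396
t 31.23 p [ 0.4568 -0.1053  0.052 ] shift [-0.01 -0.03  0.1 ] turn [ 0.  0. -0.] w 0.0396 F [ 0.2 -0.9 -3.3]
```

```bash
python3 -m handwheel '[[[0,0,0.03],[0,0,0]],[[0,0,0.06],[0,0,0]],[[0,0,0.09],[0,0,0]],[[0,0,0.11],[0,0,0]],[[0,0,0.11],[0,0,0]]]'
python3 -m handwheel '[[[0,0,0],[0,0,0]],[[0,0,0],[0,0,0]],[[0,0,0],[0,0,0]],[[0,0,0],[0,0,0]],[[0,0,0],[0,0,0]],[[0,0,0],[0,0,0]],[[0,0,0],[0,0,0]],[[0,0,0],[0,0,0]]]' 1
python3 -m handwheel '[[[0,0,-0.4],[0,0,0]],[[0,0,-1.2],[0,0,0]],[[0,0,-2.2],[0,0,0]],[[0,0,-3.4],[0,0,0]],[[0,0,-4.6],[0,0,0]],[[0,0,-5.8],[0,0,0]],[[0,0,-7],[0,0,0]],[[0,0,-8],[0,0,0]],[[0,0,-8],[0,0,0]]]'
python3 to.py .5 -.40 .25 0
```

```text
clock: 31.65
tcp_pos: [0.4567, -0.1053, 0.0496]
tcp_rot: [0.737, 0.675, 0.0, 0.0]
wrist_force: [0.1, 1.1, 4.4]
grip_width: 0.0394
clock: 32.32
tcp_pos: [0.4566, -0.1053, 0.0489]
tcp_rot: [0.737, 0.675, -0.0, -0.0]
wrist_force: [0.2, -0.2, 0.4]
grip_width: 0.0883
clock: 33.07
tcp_pos: [0.4592, -0.1063, 0.2536]
tcp_rot: [0.737, 0.675, 0.003, 0.004]
wrist_force: [0.8, 0.5, 0.4]
grip_width: 0.093
t 33.07 p [ 0.4592 -0.1063  0.2536] shift [-11.56   2.65   0.18] turn [ 0.6  0.1 -5. ] w 0.093 F [0.8 0.5 0.4]
```

```bash
python3 -m handwheel '[[[-0.5,-0.3,0],[0,0,0]],[[-1.5,-0.8,0],[0,0,0]],[[-2.7,-1.4,0],[0,0,0]],[[-3.9,-2,0],[0,0,0]],[[-5.1,-2.7,0],[0,0,0]],[[-6.3,-3.3,0],[0,0,0]],[[-7.5,-3.9,0],[0,0,0]],[[-8.7,-4.6,0],[0,0,0]],[[-9.9,-5.2,0],[0,0,0]],[[-11.1,-5.8,0],[0,0,0]],[[-12.3,-6.4,0],[0,0,0]],[[-13.5,-7.1,0],[0,0,0]],[[-14.7,-7.7,0],[0,0,0]],[[-15.9,-8.3,0],[0,0,0]],[[-17.1,-9,0],[0,0,0]],[[-18.2,-9.5,0],[0,0,0]],[[-19,-9.9,0],[0,0,0]],[[-19,-10,0],[0,0,0]],[[-19,-10,0],[0,0,0]]]'
cat > f.py <<'E'
from h import *
c=cam('top');save(c,'pics/topF.png');P=xyz(c);z=P[...,2]
T={'large':(519,414.3),'small':(352.2,-289.1),'square':(455.9,-104.6),'oblong':(638.1,139.4)}
for n,t in T.items():
    t=np.array(t)/1000
    m=(np.hypot(P[...,0]-t[0],P[...,1]-t[1])<.045)&(z>.055)&(z<.09)
    q=np.argwhere(m)[:,::-1];r_=ray(c,q,.066);(x,y),R=cv2.minEnclosingCircle(np.float32(r_[:,:2]))
    print(n,'err mm',np.round((np.array([x,y])-t)*1e3,1),'D',round(R*2e3,1),'top z',np.round(np.percentile(z[m],[10,50,90]),4))
E
python3 f.py
```

```text
clock: 34.65
tcp_pos: [0.1641, -0.5565, 0.2477]
tcp_rot: [0.739, 0.674, 0.0, -0.001]
wrist_force: [0.4, -0.6, -0.3]
grip_width: 0.0933
large err mm [-3.3 -4. ] D 47.3 top z [0.0622 0.0665 0.0692]
small err mm [-2.9  2.2] D 30.3 top z [0.0625 0.0654 0.0693]
square err mm [-1.3 -0.5] D 41.2 top z [0.0627 0.066  0.0689]
oblong err mm [-3.4 -0.8] D 39.6 top z [0.0618 0.066  0.0694]
```

View pics/topF.png

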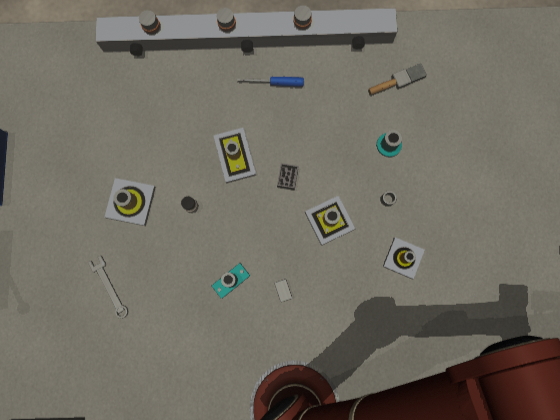

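All four yellow feet show inside their own recesses, with a dark margin around each: (130,201), (235,155), (330,219) and (404,257). The collar tops are at 66 mm, as they should be, and the offsets are at most about 5 mm.

```bash
python3 -m handwheel '[[[0,0,0],[0,0,0]],[[0,0,0],[0,0,0]],[[0,0,0],[0,0,0]],[[0,0,0],[0,0,0]]]'; python3 -c "
from h import *
print(r.hand_in())"
```

```text
clock: 35.03
tcp_pos: [0.1669, -0.5559, 0.2491]
tcp_rot: [0.737, 0.676, 0.0, 0.0]
wrist_force: [-0.8, -0.6, -0.7]
grip_width: 0.093
the job is handed in; nothing more can be done
None
```

All four yellow castings are in their matching nests, each lowered slowly until the foot touched the recess floor and then released. The job was handed in at 35 s; no verdict was reported.

- **Position:** the last top view puts each casting's axis 1 to 5 mm from its recess centre (limit 14 mm). The large round is furthest off, at about 5 mm.
- **Height:** median collar tops measured 65 to 67 mm above the bench against 66 mm expected, so the feet are fully down.
- **Upright and clear:** in the last picture all four stand upright, with a dark margin visible around each foot. The arm is parked away from everything with the gripper empty.
- **Other objects:** I did not handle either turquoise look-alike.

None of the checks failed or disagreed. Wrist force readings stayed below about 7 N.

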